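# Hang the metal kitchen mallet in the display rack's ring

## Task

Unpack the metal-headed kitchen mallet: draw it up out of the carton and hang it handle-first in the red ring of the white display rack, pressing it down gently past the ring's rubber grips until the head rests flat on the ring, then let go. The ring is set off-centre in its hoop, so feel for its hole and never force the handle against the rack; leave the other two utensils in the carton and the crockery where they are.

Things in the scene. Friction and masses are not known exactly. Their poses are not given: they have to be found in the camera images.
- mallet: Kitchen mallet, 0.3 to 0.42 kg, upright in one of the carton's holes: aluminium block head 72 (x) by 40 (y) by 50 mm high, black round handle below, 20 mm diameter, 90 mm long, its lowest 10 mm rounded down to 12 mm diameter. Origin: centre of the handle's foot, z up the handle; the head spans z 90 to 140 mm. Grip the head across y; 40 N is plenty. At the start the head rests on the carton's top.
- mallet_head (a point): centre of the mallet's aluminium head, 115 mm above the handle's foot. Held here the mallet can swing a little about the line between the fingers when the handle is pushed sideways; keep the head over the handle.
- mallet_shoulder (a point): centre of the head's underside, where the handle begins, 90 mm above the foot
- mallet_foot (a point): centre of the handle's foot (lower end)
- carton: Brown cardboard carton, fixed, 150 (x) by 350 (y) by 130 mm high, origin at the centre of its underside. Three 31 mm holes in its top, in a row along y at -110, 0 and +110 mm, hold the metal mallet and two bystanders in any order, handles hanging free inside.
- rack: Display rack, fixed: white base plate 150 by 130 by 12 mm, a post on its +x side, on top a steel hoop (outer radius 47, inner 40 mm, top 142 mm above the table) with a red ring in it. Origin at table height under the hoop's centre. Nothing of the rack is higher than 150 mm. It bears pushes from the mallet of up to 40 N, the squeeze of the pads included.
- rack_mark (a point): Centre of the hoop at the height of the red ring's flat top (150 mm). The ring (outer radius 30 mm; round 24 mm hole going 40 mm deep right through) is clamped off-centre in the hoop: the hole's vertical axis lies 8 mm from this mark in a horizontal direction that differs each time and is not measured: see it or feel for it. Flat ring lies all round the hole. The mallet may hang at any turn.
- rack_pads (a point): Point 50 mm below rack_mark, the middle height of two black rubber pads on springs under the ring, 9 mm in radius, facing each other 16 mm apart across the ring's hole and centred on it. They yield and grip the handle with about 5 to 6 N each, so it does not sink home by its weight alone but must be pressed down all the way with a few newtons (1 to 12) beyond its weight.
- wood_mallet: bystander in the carton: mallet of the same shape, all of pale wood; origin at its handle's foot
- masher: bystander in the carton: dark wooden masher with a round head 52 mm wide and 42 mm high; origin at its handle's foot
- mug: bystander: blue mug, 80 mm wide, 90 mm high; origin under its centre
- bowl: bystander: white bowl, 120 mm wide, 55 mm high; origin under its centre
- teapot: bystander: white teapot, body 124 mm wide, 120 mm high; origin under its centre
- jar: bystander: green glass jar, 72 mm wide, 95 mm high; origin under its centre
Mind the look-alikes: they are no part of the job. Leave any yellow look-alike of the mallet alone.

How it is judged:
By the outcome, as a careful person would: the job done as asked, in the order asked, and still so for the second after the job is handed in, with the robot touching nothing.
It also fails if it takes over 72 s, if anything falls off the work surface, if the arm or the gripper's body presses on something with over 40 N, if the wrist force passes 120 N, or if a joint passes its speed limit or range.

## Robot

A 7-joint arm with a two-finger parallel gripper is mounted at the origin on the work surface. World frame = base frame: x ahead of the robot, y to its left, z up, the work surface at z = 0. Lengths are in m, angles in rad, forces in N, time in s.
With the tool pointing down it reaches from about 0.4 to 0.85 m from the base axis. Payload 10.4 kg.
Tool frame: the origin (TCP) lies at the very end of the fingers, on their centre line; the grasp point (between the pads) lies 19 mm behind it; z points along the fingers, y is the direction in which the jaws open and shut (so a half turn about z gives the same grasp; the last joint's range is limited). The gripper opens to 85 mm and grips with 20 to 120 N. Pads are 22 mm wide; open, the fingers measure 114 mm over their backs; the gripper's body (76 mm by 85 mm) begins 54 mm behind the grasp point. The pads swing forward as they close: fully open they stand 13 mm farther back than shut.
Start: joints at [1.282, 0.332, -0.065, 1.46, 0.022, 1.35, -0.088], TCP at [0.164, -0.603, 0.231] pointing down, gripper open.
Joint ranges: [-2.6, 2.6], [-0.5, 2.12], [-1.47, 1.34], [0.16, 2.42], [-1.27, 4.41], [0.06, 2.06], [-2.6, 2.6]. Speed limits (rad/s): [2.22, 2.22, 2.79, 2.79, 3.14, 3.14, 3.14].

## Interface

Orientations are given as a rotation vector (axis times angle).
In Python, from station import status, optics, hand_in gives the robot as it stands.
- The arm moves only by the tool send_rows, never from a script. Its argument "increments" is a list of rows, each an object of numbers: "tx", "ty", "tz": the shift along the tool's x, y, z in units of 40 mm (1.0 is 40 mm); "roll": the turn about the tool's z in units of 6 degrees (1.0 is 6 degrees). In form: [{"tx": .., "ty": .., "tz": .., "roll": ..}, ...]. A call has 1 to 12 rows; each row is the pose to reach, as a shift and turn from the pose commanded when the call began, along the tool's axes at that moment; what a row does not reach only later rows make up. A row lasts 1/8 s, in which the tool goes at most 62.5 mm and 10.7 degrees, less where a joint would pass 70% of its speed; a pose out of reach is approached as far as the arm can. A call with a gripper value outside its range is refused whole. "grip" is the finger opening in mm, from 0 to 85.4, set as the call begins (left out, the last holds). The fingers move at their own pace and stop on an object; the grip force is fixed at half the most. Time passes only in rows, so rows that repeat a pose let the fingers close. It gives the time, the measured TCP pose, the force and the opening at its end, in the units of the state.
- status.observe(): the state, without advancing time (a new reading comes with each control period).
- optics.capture(name): name is "scene" or "top" or "wrist"; returns the picture (384x512x3 uint8, red, green, blue); there is no depth.
- optics.camera_info(name): a dict with "fovy" (degrees; the focal length in pixels is half the picture's height over the tangent of half this angle, whatever the lens; pixels are square), "cx", "cy" (the principal point, pixels), "xyz" and "orientation" of the camera in the world. Camera axes: x right, y up, looking along -z (the intrinsics and any distortion apply to the point x, -y, -z); pixel columns grow to the right and rows downward; lengths in m; the calibration is good to about 2 mm. A picture is of the moment at which its call begins: read the wrist's pose just before it. camera_info takes no time and is no camera call; for the wrist camera it gives the pose at the moment of the call.
- hand_in(): hands the job in, once; it reports no verdict.
The state is a dict: "clock": time; "qpos": joint angles; "dq": joint speeds; "joint_efforts": joint torques, N m; "tcp_pos": TCP position; "orientation": TCP orientation; "force": force on the tool from outside, world axes, zero at the start; "torque": the same for the moment, N m; "opening": opening from 0.0 (shut) to 1.0 (fully open).
Only numpy, scipy, OpenCV 4.12 (cv2) and the standard library are available. Lean on these libraries where they do the work, as an engineer would, in place of code of your own. Each camera call takes 0.05 s, during which the arm holds its last target. There are 200 camera calls.

## Working session

There is one attempt and no reset: what is moved stays moved. The work goes in short steps, Python scripts to look and compute and a tool call to move; the robot and the scene stay as the last step left them, time stands still between calls to the robot, and variables do not carry over. Pictures are saved under pics/ and viewed, about 8 in all and at most 12, crops included, and the job is handed in when it is done.

Besides the shell and the picture viewer there is one more tool, called as name([rows], argument=value, ...), one row to a line, values as JSON. send_rows: Moves the arm, as the interface text tells. Its arguments: {"type":"object","properties":{"increments":{"type":"array"},"grip":{"type":"number"}},"required":["increments"]}

```bash
mkdir -p pics; ls
python3 - <<'E'
from station import status, optics
import cv2, numpy as np
print(status.observe())
a=[]
for n in("scene","top","wrist"):
    print(n,optics.camera_info(n))
    im=optics.capture(n); cv2.imwrite(f"pics/{n}0.png",im[:,:,::-1]); a.append(im)
cv2.imwrite("pics/st.png",cv2.resize(np.vstack(a[:2])[:,:,::-1],(800,1200))[:1200])
E
```

```text
pics
{'clock': 0.0, 'qpos': array([ 1.28236716,  0.33284512, -0.0646856 ,  1.46092463,  0.02158746,
        1.34988674, -0.08853272]), 'dq': array([-6.33306241e-04,  8.04347767e-04,  1.31686296e-04,  2.73469925e-04,
       -3.43184373e-04,  1.48028282e-04, -5.44965921e-05]), 'joint_efforts': array([-4.84853645e-04, -6.25444221e+01,  4.87659022e-02, -3.91618359e+01,
        1.62424886e-02,  9.73668764e-03, -3.77758454e-06]), 'tcp_pos': array([ 0.1640892 , -0.60269874,  0.23054056]), 'orientation': array([-3.11255269e+00, -4.16112108e-01,  3.71243522e-04]), 'force': array([-0.26866788,  0.43420029,  1.44797212]), 'torque': array([-0.00883072, -0.01764826,  0.02218124]), 'opening': 1.0008128828138518}
scene {'fovy': 44.99375033094545, 'cx': 254.79280536148903, 'cy': 193.0205147561866, 'xyz': array([1.26327062, 0.47850038, 0.96829529]), 'orientation': array([0.45468842, 0.88780893, 2.07597065])}
top {'fovy': 46.18961630005994, 'cx': 264.9611817476023, 'cy': 191.62526011958576, 'xyz': array([ 0.3454459 , -0.02902304,  1.43789343]), 'orientation': array([ 0.12920801, -0.11797803, -1.57293357])}
wrist {'fovy': 68.21070538889443, 'cx': 252.4168314147317, 'cy': 189.26085271372673, 'xyz': array([ 0.22956031, -0.58539999,  0.3725892 ]), 'orientation': array([-0.2316309 ,  0.17925837, -1.29666165])}
```

View pics/scene0.png

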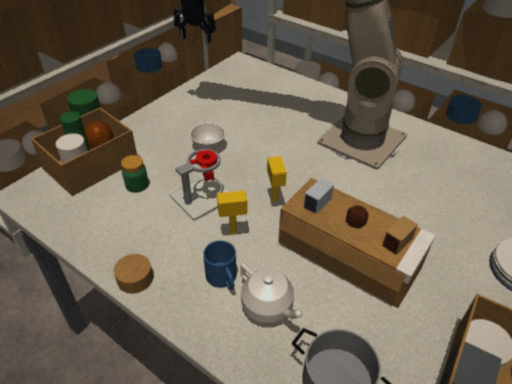

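View pics/top0.png

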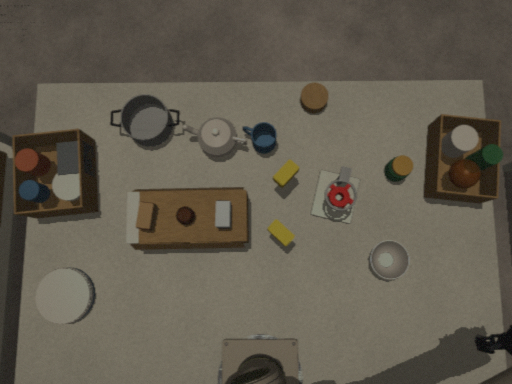

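Candidates, as scene / top pixels:
- The grey metal block head in the carton at (319,195) / (222,214).
- The pale wood mallet at (400,235) / (146,215).
- The dark round masher at (357,215) / (185,215).
- Two yellow look-alikes standing on the table.

The grey block fits because it has an aluminium head and sits in the carton. The red ring is at (205,160) / (340,196).

```bash
cat > h.py <<'E'
import numpy as np, cv2
from scipy.spatial.transform import Rotation as R
from station import status, optics
def ray(info,px,shape=(384,512)):
    f=shape[0]/2/np.tan(np.radians(info["fovy"])/2)
    px=np.atleast_2d(px).astype(float)
    d=np.c_[(px[:,0]-info["cx"])/f,-(px[:,1]-info["cy"])/f,-np.ones(len(px))]
    return np.array(info["xyz"]),R.from_rotvec(info["orientation"]).apply(d)
def onz(info,px,z):
    o,d=ray(info,px); return o+d*((z-o[2])/d[:,2])[:,None]
def proj(info,p):
    c=R.from_rotvec(info["orientation"]).inv().apply(np.atleast_2d(p)-info["xyz"])
    f=192/np.tan(np.radians(info["fovy"])/2)
    return np.c_[info["cx"]-f*c[:,0]/c[:,2],info["cy"]+f*c[:,1]/c[:,2]]
def blob(m,near):
    n,l,s,c=cv2.connectedComponentsWithStats(m.astype(np.uint8))
    k=min((i for i in range(1,n) if s[i,4]>15),key=lambda i:np.hypot(*(c[i]-near)))
    return (l==k),c[k],s[k]
E
python3 - <<'E'
from h import *
T=optics.camera_info("top");S=optics.camera_info("scene")
t=cv2.imread("pics/top0.png");s=cv2.imread("pics/scene0.png")
def hsv(i): return cv2.cvtColor(i,cv2.COLOR_BGR2HSV).astype(int)
h=hsv(t); 
g=(h[...,1]<60)&(h[...,2]>90); m=np.zeros_like(g); m[194:236,205:242]=g[194:236,205:242]
M,c,st=blob(m,(222,214)); r=cv2.minAreaRect(np.argwhere(M)[:,::-1].astype(np.float32)); print("head top px",c,st,r)
print(onz(T,cv2.boxPoints(r),.18),onz(T,r[0],.18))
for nm,h,I,near in(("top",hsv(t),T,(340,196)),("scene",hsv(s),S,(205,160))):
    red=((h[...,0]<8)|(h[...,0]>172))&(h[...,1]>140)&(h[...,2]>70)
    M,c,st=blob(red,near); (cx,cy),ax,an=cv2.fitEllipse(max(cv2.findContours(M.astype(np.uint8),0,1)[0],key=len))
    print(nm,"red",c,st,(cx,cy),ax,onz(I,[(cx,cy)],.15))
# carton outline in top
b=(h[...,0]>0)
print("known tcp in scene",proj(S,[.164,-.603,.231]),"base",proj(T,[0,0,0]),proj(S,[0,0,0]))
a=cv2.resize(t[180:250,120:250],None,fx=6,fy=6,interpolation=2)[:300]
a=cv2.resize(t[185:245,205:245],(400,600),interpolation=2); b=cv2.resize(t[165:225,320:360],(400,600),interpolation=2)
cv2.imwrite("pics/c1.png",np.hstack([a,b]))
E
```

```text
head top px [222.20424403 213.63925729] [215 201  15  26 377] ((222.0, 213.5), (25.0, 14.0), 90.0)
[[0.51905445 0.12059159 0.18      ]
 [0.51881203 0.08106152 0.18      ]
 [0.44825201 0.08053791 0.18      ]
 [0.44847571 0.1197237  0.18      ]] [[0.48349428 0.10047483 0.18      ]]
top red [339.39349112 195.5       ] [328 184  25  24 338] (339.6841125488281, 195.3330535888672) (22.081083297729492, 23.333133697509766) [[ 0.53750619 -0.23612927  0.15      ]]
scene red [204.88449848 158.41945289] [190 150  27  18 329] (204.62429809570312, 158.52764892578125) (16.446081161499023, 24.95018768310547) [[ 0.54231302 -0.23197805  0.15      ]]
known tcp in scene [[195.63255162  44.87847366]] base [[259.55959457 378.33508631]] [[361.67228603 140.00901875]]
```

View pics/c1.png

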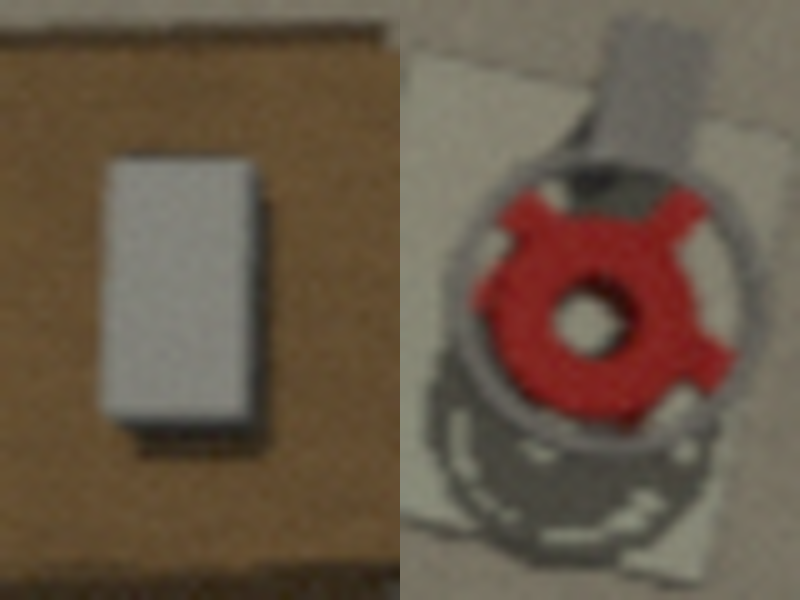

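The enlarged crop confirms a grey aluminium block, about 70 x 39 mm, square to the world axes. The red ring shows its hole near top pixel (339.5,197). I'll take a close wrist look over the ring on the way to the carton.

```bash
cat >> h.py <<'E'
def go(p,yaw=None):
    s=status.observe(); q=R.from_rotvec(s["orientation"]); M=q.as_matrix()
    y0=np.degrees(np.arctan2(M[1,0],M[0,0])); d=M.T@(np.array(p)-s["tcp_pos"])/.04
    print("tx ty tz",d.round(3),"roll",0 if yaw is None else round((y0-yaw)/6,3),"| tcp",s["tcp_pos"].round(4),"yaw",y0.round(2),"tilt z",M[:,2].round(4))
E
python3 - <<'E'
from h import *
W=optics.camera_info("wrist"); print("view axis",R.from_rotvec(W["orientation"]).apply([0,0,-1]), "x,y",R.from_rotvec(W["orientation"]).apply(np.eye(3)))
M=R.from_rotvec(status.observe()["orientation"]).as_matrix(); print("cam in tool",M.T@(W["xyz"]-status.observe()["tcp_pos"]), M.T@R.from_rotvec(W["orientation"]).apply([0,0,-1]))
go([.455,-.236,.36],0)
E
```

```text
view axis [-0.26019432 -0.06929859 -0.96306626] x,y [[ 0.26222578 -0.96500552 -0.00140814]
 [ 0.92926668  0.25290719 -0.26926083]
 [ 0.26019432  0.06929859  0.96306626]]
cam in tool [ 0.06770108  0.00029132 -0.14198256] [-2.69219272e-01 -4.82508548e-04  9.63078787e-01]
tx ty tz [ 9.425 -6.941 -3.225] roll 2.538 | tcp [ 0.1641 -0.6028  0.2307] yaw 15.23 tilt z [-3.e-04  1.e-03 -1.e+00]
```

send_rows([
  {"tz": -1.5},
  {"tz": -3.2},
  {"tx": 9.79,"ty": -6.84,"tz": -3.2,"roll": 2.54},
  {"tx": 9.79,"ty": -6.84,"tz": -3.2,"roll": 2.54},
  {"tx": 9.79,"ty": -6.84,"tz": -3.2,"roll": 2.54},
  {"tx": 9.79,"ty": -6.84,"tz": -3.2,"roll": 2.54},
  {"tx": 9.79,"ty": -6.84,"tz": -3.2,"roll": 2.54},
  {"tx": 9.79,"ty": -6.84,"tz": -3.2,"roll": 2.54},
  {"tx": 9.79,"ty": -6.84,"tz": -3.2,"roll": 2.54},
  {"tx": 9.79,"ty": -6.84,"tz": -3.2,"roll": 2.54},
  {"tx": 9.79,"ty": -6.84,"tz": -3.2,"roll": 2.54},
  {"tx": 9.79,"ty": -6.84,"tz": -3.2,"roll": 2.54},
])

```text
validation failed for argument at $.in...
```

send_rows([
  {},
  {},
  {},
])

```text
validation failed for argument at $.in...
```

Run:
```python
from h import *
print(status.observe()["clock"])
W=optics.camera_info("wrist"); im=optics.capture("wrist"); cv2.imwrite("pics/w1.png",im[:,:,::-1])
W2=optics.camera_info("wrist"); print(W["xyz"]-W2["xyz"],proj(W,[.5375,-.236,.15]))
np.save("w1.npy",np.r_[W["fovy"],W["cx"],W["cy"],W["xyz"],W["orientation"]])
go([.4835,.1005,.36],0)
x,y=proj(W,[.5375,-.236,.15])[0].astype(int)
h=cv2.cvtColor(im,cv2.COLOR_RGB2HSV).astype(int)
red=((h[...,0]<8)|(h[...,0]>172))&(h[...,1]>120)&(h[...,2]>50)
M,c,st=blob(red,(x,y)); print(c,st)
cs,hi=cv2.findContours(M.astype(np.uint8),cv2.RETR_CCOMP,1)
for k,q in enumerate(cs):
    if len(q)>8: e=cv2.fitEllipse(q); print(hi[0,k,3],e,onz(W,[e[0]],.15))
y0=max(0,min(y-60,264)); cv2.imwrite("pics/w1c.png",cv2.resize(im[y0:y0+120,x-80:x+80,::-1],(800,600),interpolation=2)); print(x-80,y0)
```

```text
0.15
[-9.49649238e-06  2.89146010e-05 -1.26513336e-04] [[-406.94152732 -929.21076608]]
tx ty tz [ 12.323 -14.871  -3.217] roll 2.538 | tcp [ 0.1641 -0.6028  0.2309] yaw 15.23 tilt z [-2.e-04  8.e-04 -1.e+00]Traceback (most recent call last):
  File "<stdin>", line 10, in <module>
  File "h.py", line 17, in blob
    k=min((i for i in range(1,n) if s[i,4]>15),key=lambda i:np.hypot(*(c[i]-near)))
ValueError: min() iterable argument is empty
```

The call was refused, so the arm did not move. Probably every row needs all four keys.

send_rows([
  {"tx": 0,"ty": 0,"tz": -1.5,"roll": 0},
  {"tx": 0,"ty": 0,"tz": -3.2,"roll": 0},
  {"tx": 9.79,"ty": -6.84,"tz": -3.2,"roll": 2.54},
  {"tx": 9.79,"ty": -6.84,"tz": -3.2,"roll": 2.54},
  {"tx": 9.79,"ty": -6.84,"tz": -3.2,"roll": 2.54},
  {"tx": 9.79,"ty": -6.84,"tz": -3.2,"roll": 2.54},
  {"tx": 9.79,"ty": -6.84,"tz": -3.2,"roll": 2.54},
  {"tx": 9.79,"ty": -6.84,"tz": -3.2,"roll": 2.54},
  {"tx": 9.79,"ty": -6.84,"tz": -3.2,"roll": 2.54},
  {"tx": 9.79,"ty": -6.84,"tz": -3.2,"roll": 2.54},
  {"tx": 9.79,"ty": -6.84,"tz": -3.2,"roll": 2.54},
  {"tx": 9.79,"ty": -6.84,"tz": -3.2,"roll": 2.54},
])

```text
clock: 1.7
tcp_pos: [0.4697, -0.237, 0.3592]
orientation: [3.141, -0.002, -0.001]
force: [0.0, 0.7, -0.6]
opening: 1.003
```

```bash
cat > ring.py <<'E'
from h import *
import sys
n=sys.argv[1]
print(status.observe()["clock"])
W=optics.camera_info("wrist"); im=optics.capture("wrist"); cv2.imwrite(f"pics/{n}.png",im[:,:,::-1])
x,y=proj(W,[.5375,-.236,.15])[0].astype(int); print("pred px",x,y)
go([.4835,.1005,.36],0)
h=cv2.cvtColor(im,cv2.COLOR_RGB2HSV).astype(int)
red=((h[...,0]<8)|(h[...,0]>172))&(h[...,1]>120)&(h[...,2]>50)
M,c,st=blob(red,(x,y)); print(c,st)
cs,hi=cv2.findContours(M.astype(np.uint8),cv2.RETR_CCOMP,1)
for k,q in enumerate(cs):
    if len(q)>8: e=cv2.fitEllipse(q); print(hi[0,k,3],np.round(e[0],2),np.round(e[1],2),onz(W,[e[0]],.15).round(4))
a=max(0,min(y-60,264)); cv2.imwrite(f"pics/{n}c.png",cv2.resize(im[a:a+120,x-80:x+80,::-1],(800,600),interpolation=2)); print("crop origin",x-80,a)
E
python3 ring.py w1
```

```text
1.7
pred px 251 109
tx ty tz [ 0.334 -8.45  -0.024] roll -0.02 | tcp [ 0.4694 -0.2375  0.3592] yaw -0.12 tilt z [-5.e-04 -4.e-04 -1.e+00]
[252.39396841 110.15557683] [ 226   79   58   60 2089]
-1 [252.99 109.43] [55.84 59.45] [[ 0.538  -0.2381  0.15  ]]
0 [250.26 112.84] [18.09 20.56] [[ 0.5341 -0.2349  0.15  ]]
crop origin 171 49
```

View pics/w1c.png

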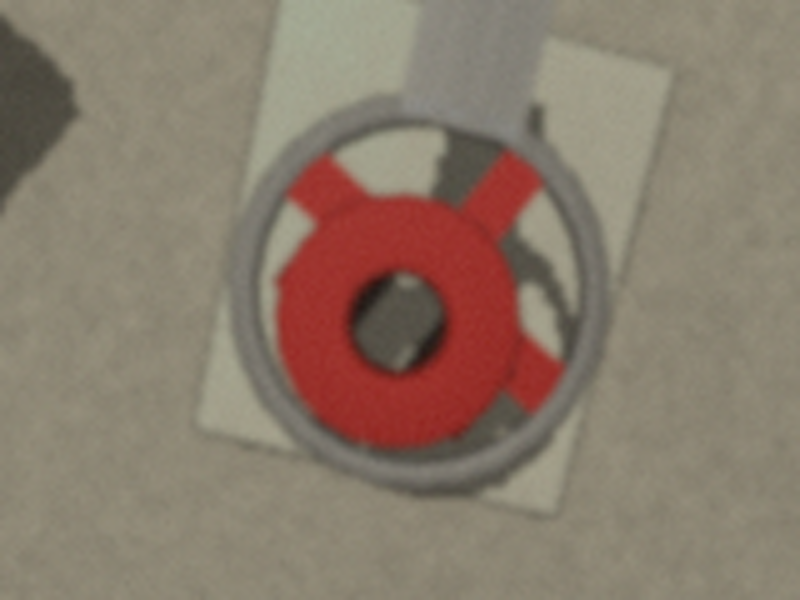

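The ring's hole is centred near wrist pixel (250.7,113), which is about (0.534,-0.235) in the world. It lies about 8 mm from the hoop centre, as it must. Next I'll take the same view of the mallet, so any camera bias cancels.

send_rows([
  {"tx": -1.33,"ty": -8.45,"tz": -0.77,"roll": 0},
  {"tx": -1.33,"ty": -8.45,"tz": -0.77,"roll": 0},
  {"tx": -1.33,"ty": -8.45,"tz": -0.77,"roll": 0},
  {"tx": -1.33,"ty": -8.45,"tz": -0.77,"roll": 0},
  {"tx": -1.33,"ty": -8.45,"tz": -0.77,"roll": 0},
  {"tx": -1.33,"ty": -8.45,"tz": -0.77,"roll": 0},
  {"tx": -1.33,"ty": -8.45,"tz": -0.77,"roll": 0},
  {"tx": -1.33,"ty": -8.45,"tz": -0.77,"roll": 0},
  {"tx": -1.33,"ty": -8.45,"tz": -0.77,"roll": 0},
])

```text
clock: 2.88
tcp_pos: [0.4173, 0.1002, 0.3899]
orientation: [3.142, -0.005, -0.001]
force: [-0.5, 0.2, -0.2]
opening: 1.003
```

Run:
```python
from h import *
print(status.observe()["clock"])
W=optics.camera_info("wrist"); im=optics.capture("wrist"); cv2.imwrite("pics/w2.png",im[:,:,::-1])
p=proj(W,[.4835,.1005,.18])[0]; print(p)
h=cv2.cvtColor(im,cv2.COLOR_RGB2HSV).astype(int); x,y=p.astype(int)
print("hsv centre",h[y,x],"carton",h[y,x+45])
g=h[...,1]<70; M=np.zeros_like(g); M[y-55:y+55,x-40:x+40]=g[y-55:y+55,x-40:x+40]&(h[...,2]>80)[y-55:y+55,x-40:x+40]
B,c,s=blob(M,p); r=cv2.minAreaRect(np.argwhere(B)[:,::-1].astype(np.float32)); print(c,s,r)
print(onz(W,cv2.boxPoints(r),.18).round(4),onz(W,[r[0]],.18),onz(W,[c],.18))
go([.4835,.1005,.2],0)
a=max(0,y-60);cv2.imwrite("pics/w2c.png",cv2.resize(im[a:a+120,x-80:x+80,::-1],(800,600),interpolation=2)); print(x-80,a)
```

```text
2.875
[251.74045846 111.34072502]
hsv centre [ 27  14 165] carton [ 17 130 124]
[251.8764496  110.89339875] [ 235   79   35   66 2242] ((252.0, 111.5), (65.0, 34.0), 90.0)
[[0.5198 0.1198 0.18  ]
 [0.5197 0.0803 0.18  ]
 [0.4446 0.0794 0.18  ]
 [0.4447 0.1213 0.18  ]] [[0.48331509 0.10019015 0.18      ]] [[0.48401537 0.10033517 0.18      ]]
tx ty tz [ 1.657e+00 -4.000e-03  4.747e+00] roll -0.025 | tcp [0.4173 0.1005 0.3899] yaw -0.15 tilt z [-3.e-04  1.e-04 -1.e+00]
171 51
```

View pics/w2c.png

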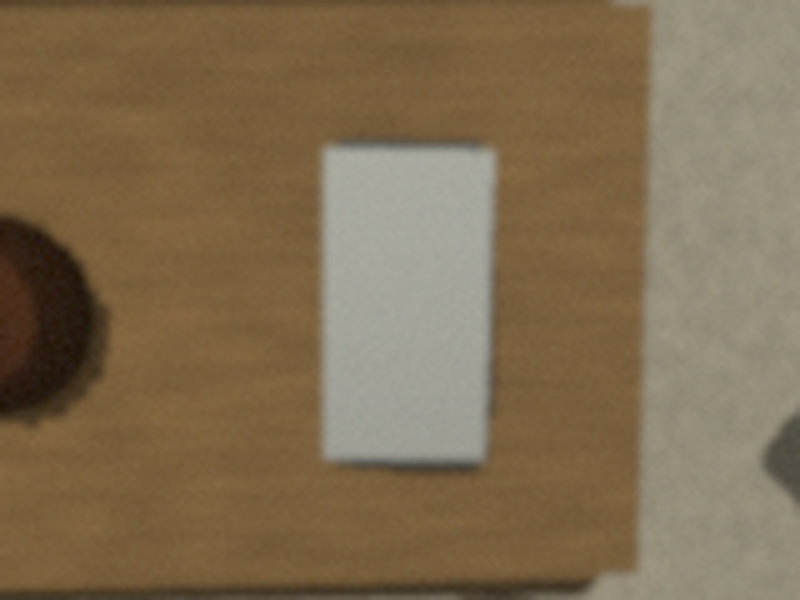

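The grey head spans wrist pixels x 235.6–270 and y 80–143, centred at (0.4834, 0.100). That agrees with the top camera to within a millimetre.

send_rows([
  {"tx": 1.65,"ty": 0.01,"tz": 1.0,"roll": 0},
  {"tx": 1.65,"ty": 0.01,"tz": 2.5,"roll": 0},
  {"tx": 1.65,"ty": 0.01,"tz": 3.6,"roll": 0},
  {"tx": 1.65,"ty": 0.01,"tz": 4.0,"roll": 0},
  {"tx": 1.65,"ty": 0.01,"tz": 4.8,"roll": 0},
  {"tx": 1.65,"ty": 0.01,"tz": 5.6,"roll": 0},
  {"tx": 1.65,"ty": 0.01,"tz": 6.1,"roll": 0},
  {"tx": 1.65,"ty": 0.01,"tz": 6.3,"roll": 0},
  {"tx": 1.65,"ty": 0.01,"tz": 6.3,"roll": 0},
  {"tx": 1.65,"ty": 0.01,"tz": 6.3,"roll": 0},
])

```text
clock: 4.18
tcp_pos: [0.4838, 0.1015, 0.1393]
orientation: [-3.142, 0.001, -0.003]
force: [-0.3, 0.5, 0.6]
opening: 1.001
```

send_rows([
  {"tx": 0,"ty": 0,"tz": 0,"roll": 0},
  {"tx": 0,"ty": 0,"tz": 0,"roll": 0},
  {"tx": 0,"ty": 0,"tz": 0,"roll": 0},
  {"tx": 0,"ty": 0,"tz": 0,"roll": 0},
  {"tx": 0,"ty": 0,"tz": 0,"roll": 0},
  {"tx": 0,"ty": 0,"tz": 0,"roll": 0},
  {"tx": 0,"ty": 0,"tz": 0,"roll": 0},
  {"tx": 0,"ty": 0,"tz": 0,"roll": 0},
  {"tx": 0,"ty": 0,"tz": 0,"roll": 0},
  {"tx": 0,"ty": 0,"tz": 0,"roll": 0},
], grip=20)

```text
clock: 5.42
tcp_pos: [0.4833, 0.1014, 0.1385]
orientation: [3.141, -0.001, 0.001]
force: [-1.4, -0.4, 5.9]
opening: 0.46
```

send_rows([
  {"tx": 0,"ty": 0,"tz": -0.15,"roll": 0},
  {"tx": 0,"ty": 0,"tz": -0.5,"roll": 0},
  {"tx": 0,"ty": 0,"tz": -1.0,"roll": 0},
  {"tx": 0,"ty": 0,"tz": -1.6,"roll": 0},
  {"tx": 0,"ty": 0,"tz": -2.2,"roll": 0},
  {"tx": 0,"ty": 0,"tz": -2.8,"roll": 0},
  {"tx": 0,"ty": 0,"tz": -3.4,"roll": 0},
  {"tx": 0,"ty": 0,"tz": -4.0,"roll": 0},
  {"tx": 0,"ty": 0,"tz": -4.5,"roll": 0},
  {"tx": 0,"ty": 0,"tz": -4.8,"roll": 0},
  {"tx": 0,"ty": 0,"tz": -4.8,"roll": 0},
  {"tx": 0,"ty": 0,"tz": -4.8,"roll": 0},
])

```text
clock: 6.92
tcp_pos: [0.4827, 0.1013, 0.3294]
orientation: [3.141, -0.0, -0.002]
force: [0.2, 0.2, -3.2]
opening: 0.459
```

Run:
```python
from h import *
s=status.observe(); print(s["force"].round(2),s["torque"].round(3),s["opening"])
# hole measured minus mallet measured, added to grasp TCP (cmd ~ .4833,.1014 measured)
go([.4833+.5337-.4834,.1014-.2352-.1000,.33],0)
im=optics.capture("scene"); cv2.imwrite("pics/s2.png",im[:,:,::-1])
```

```text
[ 0.16  0.21 -3.2 ] [ 0.009 -0.008 -0.012] 0.45925207832840687
tx ty tz [ 1.273  8.377 -0.016] roll -0.001 | tcp [0.4827 0.1013 0.3294] yaw -0.01 tilt z [-1.1e-03 -2.0e-04 -1.0e+00]
```

View pics/s2.png

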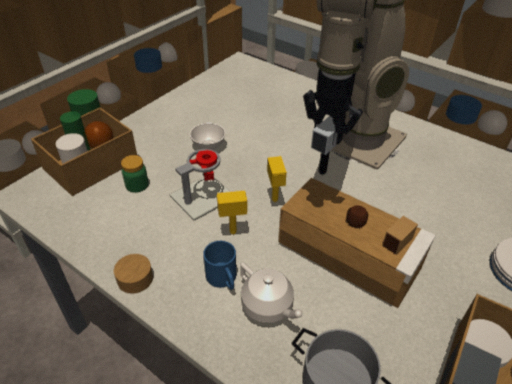

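The mallet is out of the carton and hangs straight at scene pixel (322,140). The other two utensils stayed in place. Next I'll carry it over the hole.

send_rows([
  {"tx": 0.1,"ty": 0.6,"tz": 0,"roll": 0},
  {"tx": 0.3,"ty": 1.6,"tz": 0,"roll": 0},
  {"tx": 0.5,"ty": 2.7,"tz": 0,"roll": 0},
  {"tx": 0.6,"ty": 3.8,"tz": 0,"roll": 0},
  {"tx": 0.8,"ty": 4.9,"tz": 0,"roll": 0},
  {"tx": 0.95,"ty": 6.0,"tz": 0,"roll": 0},
  {"tx": 1.1,"ty": 7.0,"tz": 0,"roll": 0},
  {"tx": 1.2,"ty": 7.8,"tz": 0,"roll": 0},
  {"tx": 1.25,"ty": 8.3,"tz": 0,"roll": 0},
  {"tx": 1.275,"ty": 8.395,"tz": 0,"roll": 0},
  {"tx": 1.275,"ty": 8.395,"tz": 0,"roll": 0},
  {"tx": 1.275,"ty": 8.395,"tz": 0,"roll": 0},
])

```text
clock: 8.48
tcp_pos: [0.5342, -0.2329, 0.3304]
orientation: [-3.141, -0.003, -0.001]
force: [0.6, -0.2, -2.3]
opening: 0.464
```

send_rows([
  {"tx": 0,"ty": 0,"tz": 0.4,"roll": 0},
  {"tx": 0,"ty": 0,"tz": 0.9,"roll": 0},
  {"tx": 0,"ty": 0,"tz": 1.3,"roll": 0},
  {"tx": 0,"ty": 0,"tz": 1.6,"roll": 0},
  {"tx": 0,"ty": 0,"tz": 1.75,"roll": 0},
  {"tx": 0,"ty": 0,"tz": 1.75,"roll": 0},
  {"tx": 0,"ty": 0,"tz": 1.75,"roll": 0},
  {"tx": 0,"ty": 0,"tz": 1.75,"roll": 0},
])

```text
clock: 9.48
tcp_pos: [0.5342, -0.2345, 0.2606]
orientation: [3.141, -0.0, 0.001]
force: [0.7, -0.3, -3.1]
opening: 0.457
```

Run:
```python
from h import *
s=status.observe(); print(s["clock"],s["force"].round(2),s["torque"].round(3))
go([.5336,-.2345,.2485],0)
I=[optics.capture(n) for n in("scene","wrist","top")]
for n,i in zip("swt",I): cv2.imwrite(f"pics/{n}3.png",i[:,:,::-1])
S=optics.camera_info("scene"); T=optics.camera_info("top")
print(proj(S,[.5337,-.235,.16]),proj(T,[.5337,-.235,.16]))
a=cv2.resize(I[0][110:200,165:245],(533,600),interpolation=2); b=cv2.resize(I[1],(267,200))
c=cv2.resize(I[2][165:225,320:360],(267,400),interpolation=2)
cv2.imwrite("pics/p3.png",np.hstack([a,np.vstack([b,c])])[:,:,::-1])
```

```text
9.475 [ 0.66 -0.31 -3.06] [ 0.038  0.002 -0.095]
tx ty tz [-0.016  0.001  0.304] roll -0.002 | tcp [ 0.5342 -0.2345  0.2606] yaw -0.01 tilt z [ 8.e-04 -4.e-04 -1.e+00]
[[205.64302508 153.76371011]] [[339.87650855 196.13093271]]
```

View pics/p3.png

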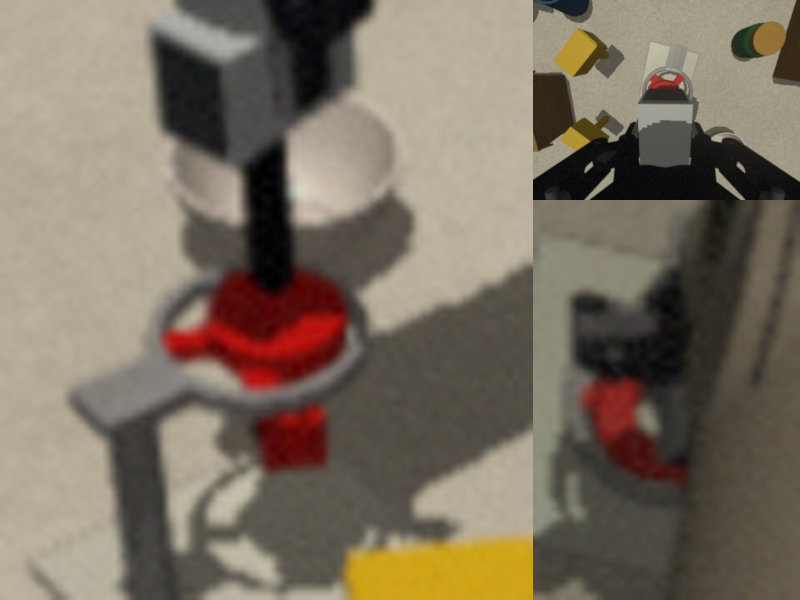

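Run:
```python
from h import *
S=optics.camera_info("scene"); a=cv2.imread("pics/scene0.png").astype(float); b=cv2.imread("pics/s3.png").astype(float)
print("right axis",R.from_rotvec(S["orientation"]).apply([1,0,0]).round(3), proj(S,[[.5337,-.235,.15],[.5337,-.235,.16],[.5337,-.235,.25]]).round(2))
ra=a[...,2]-(a[...,0]+a[...,1])/2
for r in range(150,169):
    v=ra[r,186:224]; print(r,"".join("%4d"%x for x in v))
g=b.mean(2)
for r in range(133,155): 
    v=np.clip(110-g[r,196:214],0,None); print(r,"".join("%4d"%x for x in g[r,196:214]))
```

```text
right axis [-0.604  0.797  0.01 ] [[205.87 156.57]
 [205.64 153.76]
 [203.52 127.1 ]]
150   17  19  18  17  20  19  16  18  12   8   7   9  18  41  51  52  64  69  82  92 103 109  98  90  78  68  43  21  11  10   7  10  10   7   8   9  12  15
151   17  18  19  18  19  16  17  14  12   8   6  10  60 101 121 128 142 145 147 149 152 152 152 149 145 132 101  72  43  18   9   9  10  10  10  14  15  18
152   18  17  19  19  17  17  13   8   6   2   8  31 112 149 157 158 158 160 165 160 157 158 158 160 158 157 150 133  99  50  18   8   8  11  14  18  18  17
153   19  18  18  18  15  11   9   5   6   5  28  85 140 156 160 158 159 158 149 148 141 144 150 157 159 159 161 155 146 101  37  11  10  13  19  21  18  19
154   16  18  18  15  10   5   3   3   9  13  69 130 154 157 159 161 149 134 122 115 112 116 121 134 152 157 157 159 159 138  69  21  10  15  17  20  18  18
155   20  17  14  11   7   6   2   8  16  35  97 147 158 158 157 153 123  92  78  89  87  88  95 104 130 154 160 157 160 153 105  35   9  13  17  19  18  18
156   20  16  12   8   5   5   8  16  21  48 106 152 158 159 155 144 106
[... 2962 characters left out ...]
 79  82
146   75  76  74  76  79  68  27   5   4   3   2  11  22  66  78  81  80  81
147   80  77  76  77  71  65  32  15   5   3   6   5  20  60  77  78  78  76
148   76  80  76  76  73  60  33  12   8   6   3   4  21  59  74  76  76  77
149   84  81  75  66  66  62  37  12   5  11   1   3  17  52  64  67  67  72
150  103  95  76  58  48  47  33  11   3   0   6   8  13  35  50  54  59  66
151  109  98  69  45  40  38  17   5   3   4   0   7  10  32  34  42  42  52
152   84  75  53  40  36  30  23  17  12   0   4  10  18  24  34  34  37  38
153   61  52  37  37  31  31  32  24  16  10  11  18  29  29  30  35  28  37
154   69  48  36  37  38  38  29  31  34  25  23  31  34  31  32  35  29  32
```

Subpixel edges agree: handle axis 205.15 at row 148 against 205.2 predicted, and the disc centre is 206.1 against 205.9. The handle is vertical and within about 0.7 mm of the hole. I'll nudge it by that amount and lower in small steps, watching the force.

send_rows([
  {"tx": -0.012,"ty": -0.012,"tz": 0.1,"roll": 0},
  {"tx": -0.012,"ty": -0.012,"tz": 0.2,"roll": 0},
  {"tx": -0.012,"ty": -0.012,"tz": 0.28,"roll": 0},
  {"tx": -0.012,"ty": -0.012,"tz": 0.34,"roll": 0},
  {"tx": -0.012,"ty": -0.012,"tz": 0.34,"roll": 0},
])

```text
clock: 10.25
tcp_pos: [0.5334, -0.2339, 0.2463]
orientation: [-3.141, 0.0, 0.0]
force: [0.4, 0.1, -3.1]
opening: 0.462
```

send_rows([
  {"tx": 0,"ty": 0,"tz": 0.03,"roll": 0},
  {"tx": 0,"ty": 0,"tz": 0.06,"roll": 0},
  {"tx": 0,"ty": 0,"tz": 0.06,"roll": 0},
])

```text
clock: 10.62
tcp_pos: [0.5335, -0.2339, 0.244]
orientation: [3.142, -0.0, -0.0]
force: [0.0, -0.5, -3.4]
opening: 0.46
```

No contact, with the foot about 4.5 mm below the ring top. I'll continue in small steps.

send_rows([
  {"tx": 0,"ty": 0,"tz": 0.04,"roll": 0},
  {"tx": 0,"ty": 0,"tz": 0.08,"roll": 0},
  {"tx": 0,"ty": 0,"tz": 0.12,"roll": 0},
  {"tx": 0,"ty": 0,"tz": 0.12,"roll": 0},
])

```text
clock: 11.12
tcp_pos: [0.5334, -0.2339, 0.2391]
orientation: [-3.142, 0.0, 0.0]
force: [0.9, -0.6, -3.6]
opening: 0.46
```

send_rows([
  {"tx": 0,"ty": 0,"tz": 0.04,"roll": 0},
  {"tx": 0,"ty": 0,"tz": 0.08,"roll": 0},
  {"tx": 0,"ty": 0,"tz": 0.12,"roll": 0},
  {"tx": 0,"ty": 0,"tz": 0.12,"roll": 0},
])

```text
clock: 11.62
tcp_pos: [0.5334, -0.2339, 0.2343]
orientation: [-3.142, 0.0, 0.0]
force: [-0.0, 0.8, -2.8]
opening: 0.46
```

send_rows([
  {"tx": 0,"ty": 0,"tz": 0.08,"roll": 0},
  {"tx": 0,"ty": 0,"tz": 0.16,"roll": 0},
  {"tx": 0,"ty": 0,"tz": 0.24,"roll": 0},
  {"tx": 0,"ty": 0,"tz": 0.3,"roll": 0},
  {"tx": 0,"ty": 0,"tz": 0.3,"roll": 0},
])

```text
clock: 12.25
tcp_pos: [0.5334, -0.2339, 0.2223]
orientation: [-3.142, 0.0, 0.0]
force: [1.2, -0.2, -3.0]
opening: 0.464
```

send_rows([
  {"tx": 0,"ty": 0,"tz": 0.08,"roll": 0},
  {"tx": 0,"ty": 0,"tz": 0.16,"roll": 0},
  {"tx": 0,"ty": 0,"tz": 0.24,"roll": 0},
  {"tx": 0,"ty": 0,"tz": 0.3,"roll": 0},
  {"tx": 0,"ty": 0,"tz": 0.3,"roll": 0},
])

```text
clock: 12.88
tcp_pos: [0.5334, -0.2339, 0.2103]
orientation: [-3.142, 0.0, 0.0]
force: [-0.3, -0.4, -3.8]
opening: 0.461
```

Next the pads, in gentler steps.

send_rows([
  {"tx": 0,"ty": 0,"tz": 0.05,"roll": 0},
  {"tx": 0,"ty": 0,"tz": 0.1,"roll": 0},
  {"tx": 0,"ty": 0,"tz": 0.15,"roll": 0},
  {"tx": 0,"ty": 0,"tz": 0.2,"roll": 0},
  {"tx": 0,"ty": 0,"tz": 0.2,"roll": 0},
])

```text
clock: 13.5
tcp_pos: [0.5334, -0.2339, 0.2023]
orientation: [-3.142, 0.0, 0.0]
force: [1.4, -0.2, -2.9]
opening: 0.46
```

send_rows([
  {"tx": 0,"ty": 0,"tz": 0.05,"roll": 0},
  {"tx": 0,"ty": 0,"tz": 0.1,"roll": 0},
  {"tx": 0,"ty": 0,"tz": 0.15,"roll": 0},
  {"tx": 0,"ty": 0,"tz": 0.2,"roll": 0},
  {"tx": 0,"ty": 0,"tz": 0.2,"roll": 0},
])

```text
clock: 14.12
tcp_pos: [0.5339, -0.2341, 0.1949]
orientation: [3.141, -0.0, 0.002]
force: [0.9, -0.3, 0.5]
opening: 0.466
```

send_rows([
  {"tx": 0,"ty": 0,"tz": 0.05,"roll": 0},
  {"tx": 0,"ty": 0,"tz": 0.1,"roll": 0},
  {"tx": 0,"ty": 0,"tz": 0.15,"roll": 0},
  {"tx": 0,"ty": 0,"tz": 0.2,"roll": 0},
  {"tx": 0,"ty": 0,"tz": 0.2,"roll": 0},
])

```text
clock: 14.75
tcp_pos: [0.5329, -0.2336, 0.1856]
orientation: [-3.141, -0.0, 0.003]
force: [-0.6, 2.3, -4.9]
opening: 0.465
```

send_rows([
  {"tx": 0,"ty": 0,"tz": 0.05,"roll": 0},
  {"tx": 0,"ty": 0,"tz": 0.1,"roll": 0},
  {"tx": 0,"ty": 0,"tz": 0.15,"roll": 0},
  {"tx": 0,"ty": 0,"tz": 0.2,"roll": 0},
  {"tx": 0,"ty": 0,"tz": 0.2,"roll": 0},
])

```text
clock: 15.38
tcp_pos: [0.5337, -0.2343, 0.1784]
orientation: [3.141, -0.001, 0.001]
force: [1.4, -0.6, -0.7]
opening: 0.463
```

send_rows([
  {"tx": 0,"ty": 0,"tz": 0.05,"roll": 0},
  {"tx": 0,"ty": 0,"tz": 0.1,"roll": 0},
  {"tx": 0,"ty": 0,"tz": 0.15,"roll": 0},
  {"tx": 0,"ty": 0,"tz": 0.2,"roll": 0},
  {"tx": 0,"ty": 0,"tz": 0.2,"roll": 0},
])

```text
clock: 16.0
tcp_pos: [0.5332, -0.2339, 0.17]
orientation: [-3.141, 0.0, 0.001]
force: [1.7, -1.0, -2.1]
opening: 0.465
```

send_rows([
  {"tx": 0,"ty": 0,"tz": 0.04,"roll": 0},
  {"tx": 0,"ty": 0,"tz": 0.08,"roll": 0},
  {"tx": 0,"ty": 0,"tz": 0.12,"roll": 0},
  {"tx": 0,"ty": 0,"tz": 0.16,"roll": 0},
  {"tx": 0,"ty": 0,"tz": 0.16,"roll": 0},
  {"tx": 0,"ty": 0,"tz": 0.16,"roll": 0},
])

```text
clock: 16.75
tcp_pos: [0.5334, -0.234, 0.1638]
orientation: [-3.142, 0.0, 0.001]
force: [1.4, -1.0, -1.7]
opening: 0.461
```

send_rows([
  {"tx": 0,"ty": 0,"tz": 0.03,"roll": 0},
  {"tx": 0,"ty": 0,"tz": 0.06,"roll": 0},
  {"tx": 0,"ty": 0,"tz": 0.1,"roll": 0},
  {"tx": 0,"ty": 0,"tz": 0.1,"roll": 0},
  {"tx": 0,"ty": 0,"tz": 0.1,"roll": 0},
])

```text
clock: 17.38
tcp_pos: [0.5334, -0.234, 0.1598]
orientation: [-3.142, 0.0, 0.0]
force: [1.2, 0.2, -0.6]
opening: 0.461
```

send_rows([
  {"tx": 0,"ty": 0,"tz": 0.025,"roll": 0},
  {"tx": 0,"ty": 0,"tz": 0.025,"roll": 0},
  {"tx": 0,"ty": 0,"tz": 0.025,"roll": 0},
])

```text
clock: 17.75
tcp_pos: [0.5335, -0.234, 0.1591]
orientation: [3.142, -0.0, 0.0]
force: [0.6, -0.1, 0.2]
opening: 0.462
```

send_rows([
  {"tx": 0,"ty": 0,"tz": 0.02,"roll": 0},
  {"tx": 0,"ty": 0,"tz": 0.02,"roll": 0},
  {"tx": 0,"ty": 0,"tz": 0.02,"roll": 0},
])

```text
clock: 18.12
tcp_pos: [0.5336, -0.2339, 0.1585]
orientation: [3.141, -0.0, 0.0]
force: [-0.2, -0.9, 3.1]
opening: 0.464
```

send_rows([
  {"tx": 0,"ty": 0,"tz": 0.02,"roll": 0},
  {"tx": 0,"ty": 0,"tz": 0.02,"roll": 0},
  {"tx": 0,"ty": 0,"tz": 0.02,"roll": 0},
])

```text
clock: 18.5
tcp_pos: [0.5336, -0.2339, 0.1584]
orientation: [3.141, -0.0, 0.001]
force: [-2.8, 0.8, 9.5]
opening: 0.457
```

Run:
```python
from h import *
s=status.observe(); print(s["clock"],s["force"].round(2),s["torque"].round(3)); go([.5334,-.2339,.16],0)
i=optics.capture("scene"); cv2.imwrite("pics/s4.png",i[:,:,::-1])
cv2.imwrite("pics/s4c.png",cv2.resize(i[110:200,165:245,::-1],(533,600),interpolation=2))
```

```text
18.5 [-2.81  0.84  9.54] [ 0.371  0.558 -0.007]
tx ty tz [-0.005 -0.001 -0.039] roll -0.002 | tcp [ 0.5336 -0.2339  0.1584] yaw -0.01 tilt z [ 4.e-04 -5.e-04 -1.e+00]
```

View pics/s4c.png

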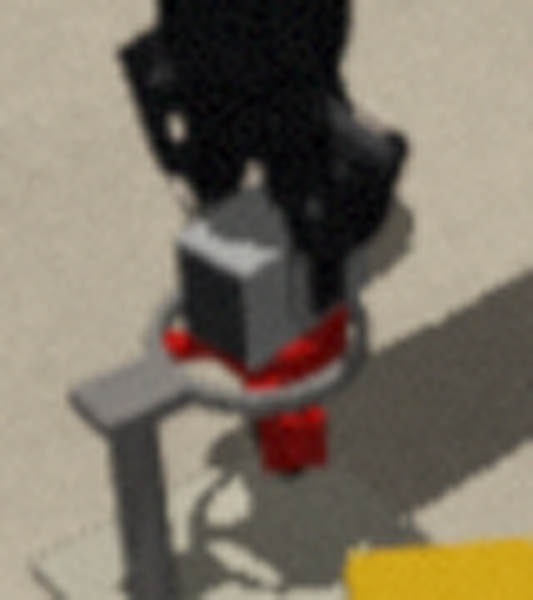

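The head sits on the ring: the last 0.8 mm commanded gave only 0.1 mm and about +6 N, at the predicted seating height of 0.1585. Now I'll release and withdraw.

send_rows([
  {"tx": 0,"ty": 0,"tz": 0,"roll": 0},
  {"tx": 0,"ty": 0,"tz": 0,"roll": 0},
  {"tx": 0,"ty": 0,"tz": 0,"roll": 0},
  {"tx": 0,"ty": 0,"tz": 0,"roll": 0},
  {"tx": 0,"ty": 0,"tz": 0,"roll": 0},
  {"tx": 0,"ty": 0,"tz": 0,"roll": 0},
  {"tx": 0,"ty": 0,"tz": 0,"roll": 0},
  {"tx": 0,"ty": 0,"tz": 0,"roll": 0},
], grip=85)

```text
clock: 19.55
tcp_pos: [0.5335, -0.2339, 0.1575]
orientation: [3.142, -0.0, 0.0]
force: [-0.1, 0.7, -0.6]
opening: 0.998
```

send_rows([
  {"tx": 0,"ty": 0,"tz": -0.2,"roll": 0},
  {"tx": 0,"ty": 0,"tz": -0.5,"roll": 0},
  {"tx": 0,"ty": 0,"tz": -1.0,"roll": 0},
  {"tx": 0,"ty": 0,"tz": -2.0,"roll": 0},
  {"tx": 0,"ty": 0,"tz": -3.0,"roll": 0},
  {"tx": -1.7,"ty": 0,"tz": -4.5,"roll": 0},
  {"tx": -1.7,"ty": 0,"tz": -5.5,"roll": 0},
  {"tx": -1.7,"ty": 0,"tz": -5.5,"roll": 0},
  {"tx": -1.7,"ty": 0,"tz": -5.5,"roll": 0},
  {"tx": -1.7,"ty": 0,"tz": -5.5,"roll": 0},
])

```text
clock: 20.8
tcp_pos: [0.4654, -0.2337, 0.3765]
orientation: [-3.141, -0.0, 0.002]
force: [-0.1, -0.5, -0.4]
opening: 0.993
```

Run:
```python
from h import *
s=status.observe(); print(s["clock"],s["force"].round(2),s["tcp_pos"])
W=optics.camera_info("wrist"); i=optics.capture("wrist"); j=optics.capture("scene"); cv2.imwrite("pics/w5.png",i[:,:,::-1]); cv2.imwrite("pics/s5.png",j[:,:,::-1])
S=optics.camera_info("scene")
x,y=proj(W,[.5337,-.235,.2])[0].astype(int)
h=cv2.cvtColor(i,cv2.COLOR_RGB2HSV).astype(int); g=(h[...,1]<60)&(h[...,2]>135)
a=max(0,y-60); M=np.zeros_like(g); M[max(0,y-50):y+50,x-35:x+35]=g[max(0,y-50):y+50,x-35:x+35]
B,c,st=blob(M,(x,y)); r=cv2.minAreaRect(np.argwhere(B)[:,::-1].astype(np.float32)); print((x,y),r,onz(W,cv2.boxPoints(r),.2).round(4),onz(W,[r[0]],.2))
print("scene px of head bottom/top corners",proj(S,[[.5697,-.215,.15],[.5697,-.215,.2]]).round(1))
cv2.imwrite("pics/p5.png",np.hstack([cv2.resize(j[110:200,165:245],(400,450),interpolation=2),cv2.resize(i[a:a+90,x-40:x+40],(400,450),interpolation=2)])[:,:,::-1])
```

```text
20.8 [-0.13 -0.54 -0.4 ] [ 0.46542539 -0.23367587  0.37649927]
(np.int64(253), np.int64(109)) ((252.5, 108.5), (99.0, 69.0), 90.0) [[ 0.5837 -0.1982  0.2   ]
 [ 0.5837 -0.2695  0.2   ]
 [ 0.4807 -0.2729  0.2   ]
 [ 0.4807 -0.1948  0.2   ]] [[ 0.53454079 -0.23385758  0.2       ]]
scene px of head bottom/top corners [[202.6 165.9]
 [201.3 151.5]]
```

View pics/p5.png

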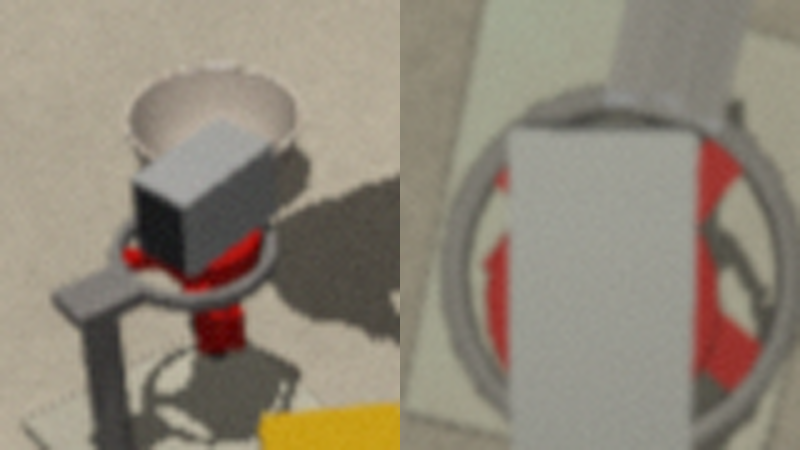

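The near head edge shows at scene-crop pixels (186,278) bottom and (183,207) top. Seated flat at z 0.15/0.20 it should be at (188,279) and (181,207), so the mallet is seated flat.

```bash
python3 -c "from station import hand_in; print(hand_in())"
```

```text
the job is handed in; nothing more can be done
None
```

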